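# Fold the carton's side flaps in, then hold its lid 60 degrees open

## Task

Get this carton ready for gluing: fold the plain cardboard side flap in until it lies flat, then fold the side flap with the orange tape flat over it, leaving the lid standing open meanwhile. Then take the lid by its blue edge strip, swing it over towards closed and finish still holding it steady at 60 degrees open (measured up from fully closed), so that I can run glue along the flaps: never let it fall shut, keep hold of it when you finish, and leave the tape roll, the red can and the steel tin where they are.

Things in the scene. Friction and masses are not known exactly. Their poses are not given: they have to be found in the camera images.
- carton: Open-topped cardboard carton fixed to the bench, 180 mm (its x) by 260 mm (its y) by 90 mm high, walls 5 mm; in it lie spray cans and a yellow box, below the rim. Origin: centre of its underside. z up; x points away from the robot, to the wall that carries the lid; y points left. Turned up to 0.4 rad about z.
- plain_flap (a joint): Plain cardboard side flap on the carton's left (+y) rim. Hinge axis along the carton's x, at carton y = +130 mm, z = 92 mm. Panel 166 mm wide (x, centred), 135 mm long, 4 mm thick, 40 g. Rad: 0 = folded in flat (its stop), 1.57 = upright, 2.2 = splayed outward (limit); starts at 1.5 to 2.1. Stiff crease (friction 0.06 N m, no spring): stays where it is left.
- plain_flap_edge (a point): Middle of the plain flap's free edge, 135 mm from its hinge.
- taped_flap (a joint): Side flap with a 48 mm orange tape band along its free edge, on the carton's right (-y) rim. Hinge axis along the carton's x, at carton y = -130 mm, z = 97 mm, so that it lies over the plain flap. Same panel, weight, start range and stiff crease as the plain flap. Rad: 0 = folded in flat (its stop), 1.57 = upright, 2.2 = splayed outward.
- taped_flap_edge (a point): Middle of the taped flap's free edge, 135 mm from its hinge.
- lid (a joint): The lid's hinge, on the carton's far (+x) rim: axis along the carton's y, at carton x = +90 mm, z = 102 mm. Rad: 0 = closed (level, over the flaps), 1.047 = 60 degrees open, 1.57 = upright, 1.75 = leaning back on its stop, where it starts and rests. No friction: below 1.57 it falls shut by its own weight if let go.
- lid_grip (a point): Middle of the blue strip, 183 mm from the hinge axis and 11 mm inside the lid's free edge: pinch the strip here across its 14 mm thickness.
- lid_hinge (a point): The cardboard lid, 262 mm wide (y), reaching 194 mm from the hinge, 5 mm thick, 0.2 to 0.33 kg, with a blue plastic strip 14 mm thick and 22 mm deep along its free edge; both are centred on the plane through the hinge axis. Origin: middle of the hinge axis; -x points to the free edge, y along the hinge, z is the outer face's normal (up when closed).
- tape_roll: Loose bystander: roll of amber tape lying flat, 100 mm across, 48 mm high, open in the middle. Origin: centre of its underside.
- oil_can: Loose bystander: red can with a paper label, 66 mm across, 110 mm high, standing. Origin: centre of its underside.
- screw_tin: Loose bystander: empty steel tin, 72 mm across, 60 mm high, standing. Origin: centre of its underside.

How it is judged:
By the outcome, as a careful person would: the job done as asked, in the order asked, and still so for the second after the job is handed in, while the arm keeps its last pose, push and grip.
It also fails if it takes over 64 s, if anything falls off the work surface, if the arm or the gripper's body presses on something with over 40 N, if the wrist force passes 120 N, or if a joint passes its speed limit or range.

## Robot

A 6-joint arm with a two-finger parallel gripper is mounted at the origin on the work surface. World frame = base frame: x ahead of the robot, y to its left, z up, the work surface at z = 0. Lengths are in mm, angles in rad, forces in N, time in s.
With the tool pointing down it reaches from about 275 to 1000 mm from the base axis. Payload 8.4 kg.
Tool frame: the origin (TCP) lies between the finger pads, 19 mm behind the fingertips; this is the grasp point; z points along the fingers, y is the line along which they close (so a half turn about z gives the same grasp; the last joint's range is limited). The gripper opens to 85 mm and grips with 20 to 120 N. Pads are 22 mm wide; open, the fingers measure 114 mm over their backs; the gripper's body (76 mm by 85 mm) begins 54 mm behind the grasp point. The pads swing forward as they close: fully open they stand 13 mm farther back than shut.
Start: joints at [-1.173, 0.353, 1.633, -0, 1.155, -0.002], TCP at [243.27, -575.715, 249.981] pointing down, gripper open.
Joint ranges: [-2.63, 2.63], [-0.92, 2.1], [0.06, 2.66], [-1.3, 4.44], [0, 2.69], [-3.02, 3.02]. Speed limits (rad/s): [2.22, 2.22, 2.79, 3.14, 3.14, 3.14].

## Interface

Orientations are given as [roll, pitch, yaw] about the fixed x, y, z axes, in that order (R = Rz(yaw) Ry(pitch) Rx(roll)).
In Python, from rig import r gives the robot as it stands. The module is installed in compiled form; this text tells all that it offers.
- The arm moves only by the tool play_rows, never from a script. Its argument "rows" is a list of rows, each an object with "dp": the shift along the tool's x, y, z in units of 40 mm (1.0 is 40 mm), a list of three; "turn": the turn, a rotation vector about the tool's x, y, z in units of 6 degrees (1.0 is 6 degrees), a list of three; "fingers": the closure, from 0 (fully open) to 1 (shut). In form: [{"dp": [tx, ty, tz], "turn": [wx, wy, wz], "fingers": fingers}, ...]. A call has 1 to 5 rows; each row shifts and turns the commanded pose from where the row before left it, along the tool's axes as they then stand; what a row does not reach is not made up. A row lasts 1/12 s, in which the tool goes at most 41.7 mm and 7.16 degrees, less where a joint would pass 70% of its speed; a pose out of reach is approached as far as the arm can. A call is refused whole if a number of a shift passes 1 or a number of a turn 1, either way. A call with a gripper value outside its range is refused whole. The fingers move at their own pace and stop on an object; "force" is the grip in N (left out, the last holds). Time passes only in rows, so rows that do not move let the fingers close. It gives the time, the measured TCP pose, the force, the opening and the grip force at its end, in the units of the state.
- r.sense(): the state, without advancing time (a new reading comes with each control period).
- r.grab_frame(name): name is "scene" or "top"; returns a dict with "pixels" (480x640x3 uint8, red, green, blue), "fx", "fy", "cx", "cy" (pixels), "dist" ([k1, k2, p1, p2, k3] as OpenCV has them; the pictures are not rectified), "pose" (4x4, takes a point from camera to world coordinates). Camera axes: x right, y down, z forward; pixel columns grow to the right and rows downward; lengths in mm; the calibration is good to about 2 mm. A picture is of the moment at which its call begins. There is no depth.
- r.sign_off(): hands the job in; it is judged then, once.
The state is a dict: "clock": time; "qpos": joint angles; "qvel": joint speeds; "joint_efforts": joint torques, N m; "eef_pos": TCP position; "tcp_rot": TCP orientation; "contact_force": force on the tool from outside, world axes, zero at the start; "wrist_torque": the same for the moment, N m; "opening": opening from 0.0 (shut) to 1.0 (fully open); "grasp_force": force on a finger pad.
Only numpy, scipy, OpenCV 4.12 (cv2) and the standard library are available. Lean on these libraries where they do the work, as an engineer would, in place of code of your own. Each camera call takes 0.05 s, during which the arm holds its last target. There are 200 camera calls.

## Working session

There is one attempt and no reset: what is moved stays moved. The work goes in short steps, Python scripts to look and compute and a tool call to move; the robot and the scene stay as the last step left them, time stands still between calls to the robot, and variables do not carry over. Pictures are saved under pics/ and viewed, at most 10 in all, crops included, and the job is handed in when it is done.

Besides the shell and the picture viewer there is one more tool, called after ">>>" as name(argument=value, ...) on one line, values as JSON. play_rows: Moves the arm, as the interface text tells. Its arguments: {"type":"object","properties":{"rows":{"type":"array"},"force":{"type":"number"}},"required":["rows"]}

```bash
mkdir -p pics; python3 - <<'E'
from rig import r
import cv2,numpy as np
for n in("scene","top"):
    f=r.grab_frame(n); cv2.imwrite(f"pics/{n}0.png",f["pixels"][:,:,::-1]); np.savez(f"{n}0.npz",**f)
    print(n,f["fx"],f["cx"],f["cy"],f["dist"],np.round(f["pose"],3).tolist())
print(r.sense())
E
```

```text
scene 458.5951261232035 322.1848742869018 240.03353781679357 [-0.11456973  0.          0.          0.          0.        ] [[-0.966, -0.212, 0.145, 331.553], [-0.257, 0.806, -0.533, 557.083], [-0.004, -0.552, -0.834, 942.28], [0.0, 0.0, 0.0, 1.0]]
top 566.2565371135398 314.96182564766457 249.04402626527806 [-0.13447608  0.          0.          0.          0.        ] [[-0.02, -0.997, 0.08, 382.05], [-1.0, 0.019, -0.015, 16.389], [0.014, -0.081, -0.997, 1704.741], [0.0, 0.0, 0.0, 1.0]]
{'clock': 0.1, 'qpos': array([-1.17339377e+00,  3.53586938e-01,  1.63406372e+00, -1.85054601e-05,
        1.15521340e+00, -2.39173501e-03]), 'qvel': array([ 0.00050873, -0.00038219, -0.00104765, -0.0018503 ,  0.00024965,
        0.00011824]), 'joint_efforts': array([-6.28818943e-04, -6.06357837e+01, -3.42819822e+01, -1.23398886e-04,
        4.06810781e-03, -2.13547230e-05]), 'eef_pos': array([ 243.10861917, -575.33419117,  249.33002361]), 'tcp_rot': array([-3.14032120e+00,  1.38798587e-05,  3.99801778e-01]), 'contact_force': array([ 0.35785237, -0.45235135,  0.81777007]), 'wrist_torque': array([0.02587556, 0.03965935, 0.04213213]), 'grasp_force': 0.0, 'opening': 1.0049655057234699}
```

View pics/scene0.png

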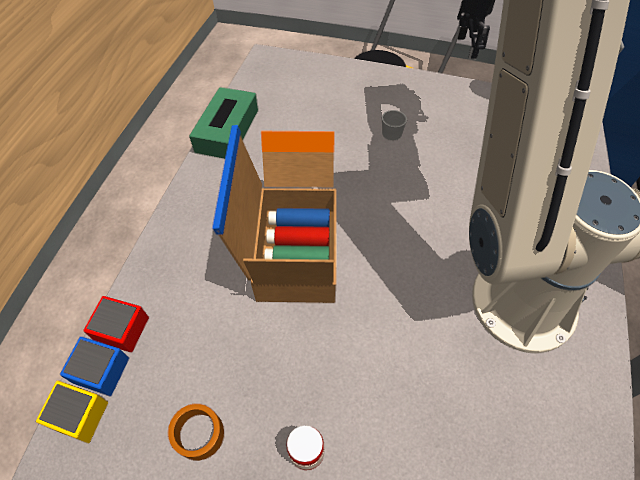

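View pics/top0.png

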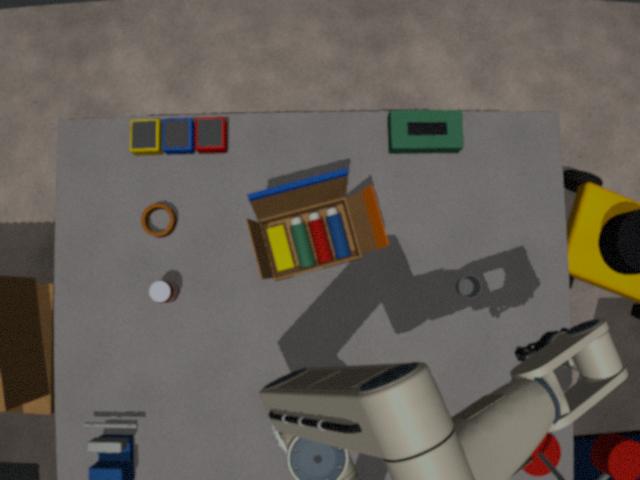

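The scene picture shows the lid leaning back (blue strip about (228,180)), the taped flap splayed at (298,140) and the plain flap edge at (290,262). The can, roll and tin stand well clear. I'll enlarge the carton in both views to get corner pixels.

```bash
python3 - <<'E'
import cv2,numpy as np
a=cv2.imread("pics/scene0.png")[115:315,190:360]; b=cv2.imread("pics/top0.png")[155:295,235:405]
a=cv2.resize(a,None,fx=3,fy=3,interpolation=cv2.INTER_CUBIC); cv2.imwrite("pics/a.png",a)
b=cv2.resize(b,None,fx=4,fy=4,interpolation=cv2.INTER_CUBIC); cv2.imwrite("pics/b.png",b)
E
```

```text
(no output)
```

View pics/a.png

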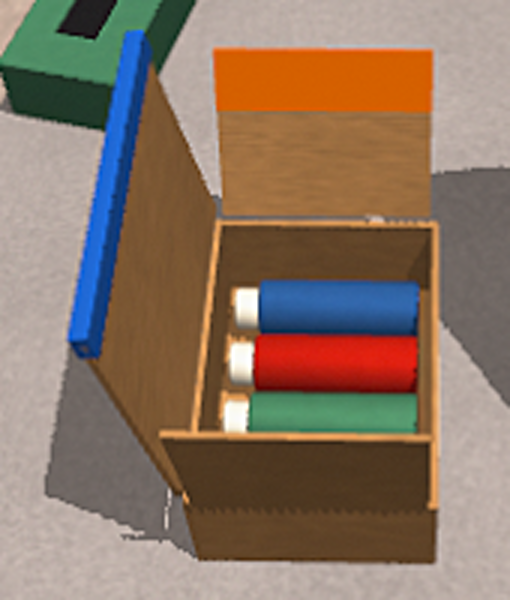

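View pics/b.png

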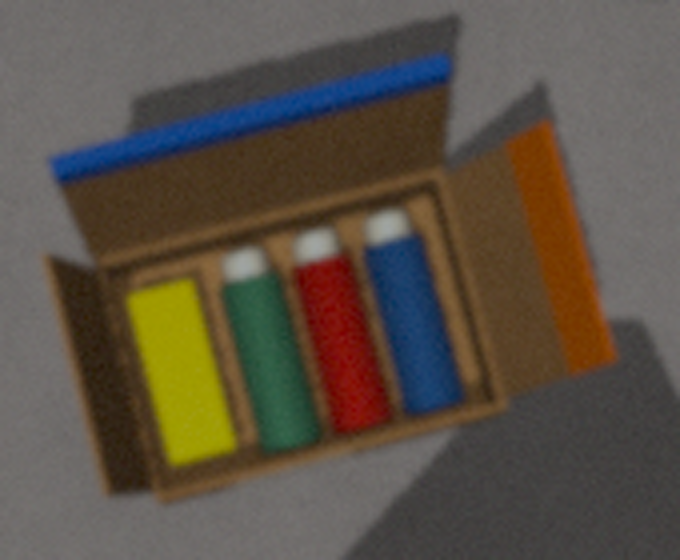

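The crops show both flap free edges clearly: taped at (214–432,49) and plain at (160–431,435) in the first crop; taped (551,122)–(615,357) and plain (47,257)–(108,492) in the second. Now I'll fit the carton pose and flap angles.

```bash
cat > geo.py <<'E'
import numpy as np,cv2
from scipy.spatial.transform import Rotation as Ro
def cam(n):
    f=np.load(n) if isinstance(n,str) else n
    P=np.linalg.inv(f["pose"]);K=np.array([[f["fx"],0,f["cx"]],[0,f["fy"],f["cy"]],[0,0,1.]])
    return lambda X:cv2.projectPoints(np.atleast_2d(np.float64(X)),cv2.Rodrigues(P[:3,:3])[0],P[:3,3],K,f["dist"])[0][:,0]
def W(c,X): # carton->world
    X=np.atleast_2d(X); return X@Ro.from_euler('z',c[2]).as_matrix().T+[c[0],c[1],0]
plain=lambda q,x,l=135:[x,130-l*np.cos(q),92+l*np.sin(q)]
taped=lambda q,x,l=135:[x,-130+l*np.cos(q),97+l*np.sin(q)]
lid=lambda q,y,l=183:[90-l*np.cos(q),y,102+l*np.sin(q)]
E
python3 - <<'E'
from geo import *
from scipy.optimize import least_squares
S,T=cam("scene0.npz"),cam("top0.npz")
so=np.array([(214,49),(432,49),(438,224),(160,432),(431,437),(436,561),(200,558)])/3+[190,115]
to=np.array([(551,122),(615,357),(505,407),(163,500),(47,257),(108,492)])/4+[235,155]
def f(p):
    q,t=p[3],p[4]
    s=[taped(t,83),taped(t,-83),[-90,-130,90],plain(q,83),plain(q,-83),[-90,130,0],[90,130,0]]
    u=[taped(t,83),taped(t,-83),[-90,-130,90],[-90,130,90],plain(q,83),plain(q,-83)]
    return np.r_[(S(W(p,s))-so).ravel(),(T(W(p,u))-to).ravel()]
r=least_squares(f,[600,50,.2,1.8,1.8],loss='soft_l1');p=r.x
print(p.round(3),f(p).reshape(-1,2).round(1).tolist()); np.save("c.npy",p[:3])
q,t=p[3:]
for n,X in dict(pe=plain(q,0),te=taped(t,0),pf=plain(0,0),tf=taped(0,0),lg=lid(1.75,0),l60=lid(1.047,0)).items(): print(n,W(p,X).round(0))
E
```

```text
[5.42471e+02 6.33100e+00 2.45000e-01 1.74400e+00 2.07500e+00] [[-0.1, -1.1], [-0.1, -0.7], [-0.1, -1.6], [-0.0, -0.3], [0.2, -0.9], [-0.1, 0.2], [-0.6, 0.1], [-0.7, -0.2], [0.2, 0.7], [0.3, 0.3], [-2.0, 0.9], [-1.4, -0.8], [-0.6, 1.3]]
pe [[505. 155. 225.]]
te [[ 590. -183.  215.]]
pf [[544.   1.  92.]]
tf [[541.  11.  97.]]
lg [[661.  36. 282.]]
l60 [[541.   6. 260.]]
```

Fit residuals are about a pixel: carton at (542, 6), yaw 0.245, plain flap 1.74, taped flap 2.08. I'll align the tool with the carton, close the fingers and go over to the plain flap's outer side.

>>> play_rows(rows=[{"dp":[0.35,-0.8,-0.4],"turn":[0,0,0.5],"fingers":1},{"dp":[0.4,-0.8,-0.4],"turn":[0,0,0.5],"fingers":1},{"dp":[0.45,-0.8,-0.4],"turn":[0,0,0.5],"fingers":1},{"dp":[0.48,-0.85,-0.3],"turn":[0,0,0],"fingers":1},{"dp":[0.48,-0.85,-0.3],"turn":[0,0,0],"fingers":1}], force=60)

```text
clock: 0.52
eef_pos: [276.5, -392.5, 322.3]
tcp_rot: [-3.141, 0.0, 0.241]
contact_force: [1.6, -0.5, 0.4]
opening: 0.298
grasp_force: 0.0
```

>>> play_rows(rows=[{"dp":[0.5,-0.87,-0.1],"turn":[0,0,0],"fingers":1},{"dp":[0.5,-0.87,-0.1],"turn":[0,0,0],"fingers":1},{"dp":[0.5,-0.87,0],"turn":[0,0,0],"fingers":1},{"dp":[0.5,-0.87,0],"turn":[0,0,0],"fingers":1},{"dp":[0.5,-0.87,0],"turn":[0,0,0],"fingers":1}])

```text
clock: 0.93
eef_pos: [331.7, -199.4, 330.0]
tcp_rot: [3.141, -0.0, 0.242]
contact_force: [1.6, 0.7, 0.1]
opening: -0.0
grasp_force: 0.0
```

>>> play_rows(rows=[{"dp":[0.5,-0.87,0],"turn":[0,0,0],"fingers":1},{"dp":[0.5,-0.87,0],"turn":[0,0,0],"fingers":1},{"dp":[0.5,-0.87,0],"turn":[0,0,0],"fingers":1},{"dp":[0.5,-0.87,0],"turn":[0,0,0],"fingers":1},{"dp":[0.5,-0.87,0],"turn":[0,0,0],"fingers":1}])

```text
clock: 1.35
eef_pos: [387.0, -6.3, 330.1]
tcp_rot: [3.141, -0.0, 0.243]
contact_force: [1.3, -1.0, 0.3]
opening: 0.001
grasp_force: 0.0
```

```bash
cat > st.py <<'E'
from geo import *
from rig import r
c=np.load("c.npy")
def st():
    s=r.sense(); Rc=Ro.from_euler('z',-c[2])
    p=Rc.apply(s["eef_pos"]-[c[0],c[1],0]); T=Rc*Ro.from_euler('xyz',s["tcp_rot"])
    print("t",round(s["clock"],2),"carton p",p.round(1),"tool x,y,z",T.as_matrix().T.round(3).tolist(),"F",Rc.apply(s["contact_force"]).round(1),"op",round(s["opening"],3),"gf",round(s["grasp_force"],1),"q",s["qpos"].round(2))
    return p,T
def go(p,X,T,Rt):
    # Rt: target tool axes as columns (carton frame)
    Rt=Ro.from_matrix(Rt); print("dp units",(T.inv().apply(np.array(X)-p)/40).round(2),"turn units",np.degrees((T.inv()*Rt).as_rotvec()/6).round(2))
E
python3 -c "
from st import *
p,T=st(); go(p,[-30,200,330],T,np.diag([1,-1,-1.]))"
```

```text
t 1.35 carton p [-153.9   25.4  330.1] tool x,y,z [[1.0, -0.002, 0.0], [-0.002, -1.0, 0.0], [0.0, -0.0, -1.0]] F [ 1.  -1.3  0.3] op 0.001 gf 0.0 q [-0.02 -0.12  1.99 -0.    1.27  1.31]
dp units [ 3.09 -4.37  0.  ] turn units [ 0.   -0.   -0.02]
```

>>> play_rows(rows=[{"dp":[0.55,-0.87,0],"turn":[0,0,0],"fingers":1},{"dp":[0.55,-0.87,0],"turn":[0,0,0],"fingers":1},{"dp":[0.55,-0.87,0],"turn":[0,0,0],"fingers":1},{"dp":[0.55,-0.87,0],"turn":[0,0,0],"fingers":1},{"dp":[0.55,-0.87,0],"turn":[0,0,0],"fingers":1}])

```text
clock: 1.77
eef_pos: [452.1, 189.3, 329.8]
tcp_rot: [3.141, 0.0, 0.243]
contact_force: [0.8, 0.1, 0.1]
opening: -0.002
grasp_force: 0.0
```

>>> play_rows(rows=[{"dp":[0.3,-0.2,0.6],"turn":[0,0,0],"fingers":1},{"dp":[0,0,0.85],"turn":[0,0,0],"fingers":1},{"dp":[0,0,0.85],"turn":[0,0,0],"fingers":1},{"dp":[0,0,0.85],"turn":[0,0,0],"fingers":1},{"dp":[0,0,0],"turn":[0,0,0],"fingers":1}])

```text
clock: 2.18
eef_pos: [458.0, 196.3, 198.2]
tcp_rot: [3.14, 0.01, 0.243]
contact_force: [-1.0, -1.1, -0.8]
opening: -0.007
grasp_force: 0.0
```

```bash
python3 -c "
from st import *
import cv2
p,T=st()
cv2.imwrite('pics/s1.png',r.grab_frame('scene')['pixels'][:,:,::-1])"
```

```text
t 2.18 carton p [-35.9 204.8 198.2] tool x,y,z [[1.0, -0.002, -0.01], [-0.002, -1.0, 0.002], [-0.01, -0.002, -1.0]] F [-1.2 -0.8 -0.8] op -0.007 gf 0.0 q [0.4  0.22 1.94 0.   0.98 1.73]
```

View pics/s1.png

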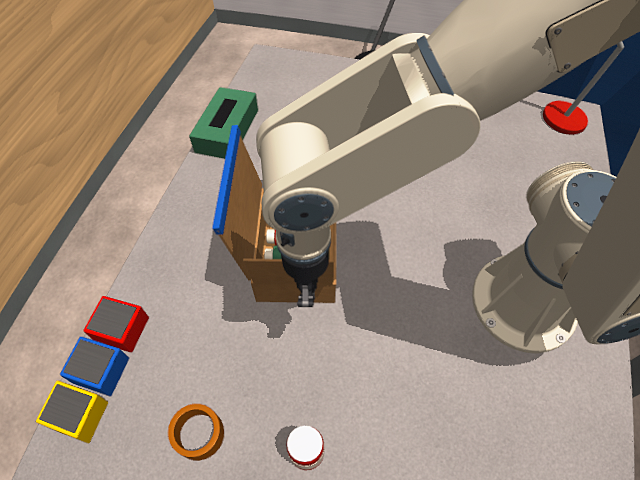

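Picture: the closed fingers at (305,295) are just outside the plain flap, and the lid is clear. Now push it in along its arc.

>>> play_rows(rows=[{"dp":[0,0.49,-0.1],"turn":[0,0,0],"fingers":1},{"dp":[0,0.49,-0.1],"turn":[0,0,0],"fingers":1},{"dp":[0,0.49,-0.1],"turn":[0,0,0],"fingers":1},{"dp":[0,0.45,0.07],"turn":[0,0,0],"fingers":1},{"dp":[0,0.45,0.08],"turn":[0,0,0],"fingers":1}])

```text
clock: 2.65
eef_pos: [486.5, 105.1, 213.2]
tcp_rot: [-3.142, -0.005, 0.243]
contact_force: [1.0, 1.2, -0.2]
opening: 0.002
grasp_force: 0.3
```

>>> play_rows(rows=[{"dp":[0,0.33,0.16],"turn":[0,0,0],"fingers":1},{"dp":[0,0.33,0.2],"turn":[0,0,0],"fingers":1},{"dp":[0,0.26,0.26],"turn":[0,0,0],"fingers":1},{"dp":[0,0.26,0.27],"turn":[0,0,0],"fingers":1},{"dp":[0,0,0],"turn":[0,0,0],"fingers":1}])

```text
clock: 3.07
eef_pos: [495.9, 58.4, 173.5]
tcp_rot: [3.141, 0.001, 0.242]
contact_force: [-0.8, -0.5, -0.3]
opening: 0.004
grasp_force: 0.0
```

```bash
python3 -c "
from st import *
p,T=st()"
```

```text
t 3.07 carton p [-32.6  61.8 173.5] tool x,y,z [[1.0, -0.003, -0.001], [-0.003, -1.0, 0.0], [-0.001, -0.0, -1.0]] F [-0.9 -0.3 -0.3] op 0.004 gf 0.0 q [ 0.11  0.25  1.97 -0.    0.92  1.44]
```

Now down to flat: from (61.8,173.5) towards (44.5,113).

>>> play_rows(rows=[{"dp":[0,0.17,0.4],"turn":[0,0,0],"fingers":1},{"dp":[0,0.13,0.4],"turn":[0,0,0],"fingers":1},{"dp":[0,0.08,0.35],"turn":[0,0,0],"fingers":1},{"dp":[0,0.05,0.3],"turn":[0,0,0],"fingers":1},{"dp":[0,0,0],"turn":[0,0,0],"fingers":1}])

```text
clock: 3.48
eef_pos: [499.0, 43.2, 114.8]
tcp_rot: [-3.141, 0.003, 0.243]
contact_force: [-0.7, -0.5, 0.9]
opening: -0.003
grasp_force: 0.0
```

>>> play_rows(rows=[{"dp":[0,0,0.04],"turn":[0,0,0],"fingers":1},{"dp":[0,0,0.03],"turn":[0,0,0],"fingers":1},{"dp":[0,0,0],"turn":[0,0,0],"fingers":1}])

```text
clock: 3.73
eef_pos: [500.5, 43.5, 114.2]
tcp_rot: [3.142, -0.001, 0.243]
contact_force: [-0.1, 1.4, 0.2]
opening: 0.002
grasp_force: 0.0
```

```bash
python3 -c "
from st import *
p,T=st()"
```

```text
t 3.73 carton p [-31.7  46.2 114.2] tool x,y,z [[1.0, -0.002, 0.001], [-0.002, -1.0, 0.0], [0.001, -0.0, -1.0]] F [0.3 1.4 0.2] op 0.002 gf 0.0 q [0.08 0.35 2.01 0.   0.79 1.41]
```

>>> play_rows(rows=[{"dp":[0,0,0.05],"turn":[0,0,0],"fingers":1},{"dp":[0,0,0],"turn":[0,0,0],"fingers":1},{"dp":[0,0,0],"turn":[0,0,0],"fingers":1}])

```text
clock: 3.98
eef_pos: [500.8, 43.4, 112.6]
tcp_rot: [3.141, -0.002, 0.243]
contact_force: [-0.7, 1.1, 7.3]
opening: 0.001
grasp_force: 3.4
```

>>> play_rows(rows=[{"dp":[0,0,0.04],"turn":[0,0,0],"fingers":1},{"dp":[0,0,0],"turn":[0,0,0],"fingers":1}])

```text
clock: 4.15
eef_pos: [500.9, 43.4, 112.2]
tcp_rot: [3.141, -0.002, 0.243]
contact_force: [-7.3, -0.0, 24.2]
opening: 0.002
grasp_force: 11.9
```

Plain flap is seated (force rose at 112.6). Lift and cross to the outside of the taped flap.

>>> play_rows(rows=[{"dp":[0,0,-0.8],"turn":[0,0,0],"fingers":1},{"dp":[0,0.3,-0.95],"turn":[0,0,0],"fingers":1},{"dp":[0,0.4,-0.9],"turn":[0,0,0],"fingers":1},{"dp":[0,0.4,-0.9],"turn":[0,0,0],"fingers":1},{"dp":[0,0.5,-0.9],"turn":[0,0,0],"fingers":1}])

```text
clock: 4.57
eef_pos: [515.2, -19.0, 290.4]
tcp_rot: [-3.142, -0.001, 0.244]
contact_force: [1.7, -0.5, -0.3]
opening: 0.002
grasp_force: 0.0
```

>>> play_rows(rows=[{"dp":[0,0.95,-0.1],"turn":[0,0,0],"fingers":1},{"dp":[0,1,0],"turn":[0,0,0],"fingers":1},{"dp":[0,1,0],"turn":[0,0,0],"fingers":1},{"dp":[0,1,0],"turn":[0,0,0],"fingers":1},{"dp":[0,1,0],"turn":[0,0,0],"fingers":1}])

```text
clock: 4.98
eef_pos: [563.3, -213.0, 292.7]
tcp_rot: [3.141, -0.001, 0.243]
contact_force: [0.8, 0.2, 0.2]
opening: -0.002
grasp_force: 0.0
```

```bash
python3 -c "
from st import *
p,T=st(); go(p,[-30,-245,200],T,np.diag([1,-1,-1.]))"
```

```text
t 4.98 carton p [ -32.9 -217.8  292.7] tool x,y,z [[1.0, -0.002, 0.001], [-0.002, -1.0, 0.001], [0.001, -0.001, -1.0]] F [ 0.8 -0.   0.2] op -0.002 gf 0.0 q [-0.36  0.28  1.64  0.    1.22  0.96]
dp units [0.07 0.68 2.32] turn units [ 0.01 -0.01 -0.02]
```

>>> play_rows(rows=[{"dp":[0,0.7,0.1],"turn":[0,0,0],"fingers":1},{"dp":[0,0,0.75],"turn":[0,0,0],"fingers":1},{"dp":[0,0,0.75],"turn":[0,0,0],"fingers":1},{"dp":[0,0,0.7],"turn":[0,0,0],"fingers":1},{"dp":[0,0,0],"turn":[0,0,0],"fingers":1}])

```text
clock: 5.4
eef_pos: [566.8, -237.3, 194.8]
tcp_rot: [-3.137, 0.007, 0.242]
contact_force: [-1.1, 0.1, -0.9]
opening: 0.003
grasp_force: 0.0
```

>>> play_rows(rows=[{"dp":[0,-0.5,-0.08],"turn":[0,0,0],"fingers":1},{"dp":[0,-0.5,-0.08],"turn":[0,0,0],"fingers":1},{"dp":[0,-0.5,-0.08],"turn":[0,0,0],"fingers":1},{"dp":[0,-0.5,-0.08],"turn":[0,0,0],"fingers":1},{"dp":[0,-0.46,-0.08],"turn":[0,0,0],"fingers":1}])

```text
clock: 5.82
eef_pos: [546.6, -141.9, 218.2]
tcp_rot: [3.141, -0.002, 0.243]
contact_force: [0.0, 0.0, -0.1]
opening: 0.003
grasp_force: 0.3
```

>>> play_rows(rows=[{"dp":[0,-0.45,0.07],"turn":[0,0,0],"fingers":1},{"dp":[0,-0.45,0.08],"turn":[0,0,0],"fingers":1},{"dp":[0,-0.33,0.16],"turn":[0,0,0],"fingers":1},{"dp":[0,-0.33,0.2],"turn":[0,0,0],"fingers":1},{"dp":[0,0,0],"turn":[0,0,0],"fingers":1}])

```text
clock: 6.23
eef_pos: [530.1, -80.3, 194.8]
tcp_rot: [-3.14, 0.001, 0.244]
contact_force: [0.0, 0.1, -0.2]
opening: 0.0
grasp_force: 0.0
```

```bash
python3 -c "
from st import *
p,T=st(); go(p,[-32,-44.5,118],T,np.diag([1,-1,-1.]))"
```

```text
t 6.23 carton p [-33.  -81.  194.8] tool x,y,z [[1.0, -0.001, -0.001], [-0.001, -1.0, -0.001], [-0.001, 0.001, -1.0]] F [ 0.1  0.1 -0.2] op 0.0 gf 0.0 q [-0.15  0.28  1.88  0.    0.99  1.17]
dp units [ 0.03 -0.91  1.92] turn units [-0.01  0.01 -0.01]
```

>>> play_rows(rows=[{"dp":[0,-0.26,0.26],"turn":[0,0,0],"fingers":1},{"dp":[0,-0.25,0.27],"turn":[0,0,0],"fingers":1},{"dp":[0,-0.17,0.35],"turn":[0,0,0],"fingers":1},{"dp":[0,-0.13,0.4],"turn":[0,0,0],"fingers":1},{"dp":[0,-0.06,0.35],"turn":[0,0,0],"fingers":1}])

```text
clock: 6.65
eef_pos: [522.7, -48.0, 129.2]
tcp_rot: [-3.141, 0.0, 0.243]
contact_force: [0.2, 0.1, 0.9]
opening: 0.002
grasp_force: 0.3
```

>>> play_rows(rows=[{"dp":[0,-0.03,0.2],"turn":[0,0,0],"fingers":1},{"dp":[0,0,0.1],"turn":[0,0,0],"fingers":1},{"dp":[0,0,0],"turn":[0,0,0],"fingers":1},{"dp":[0,0,0],"turn":[0,0,0],"fingers":1}])

```text
clock: 6.98
eef_pos: [522.8, -47.5, 118.4]
tcp_rot: [-3.142, 0.0, 0.242]
contact_force: [-0.3, 0.2, 0.1]
opening: 0.002
grasp_force: 0.0
```

>>> play_rows(rows=[{"dp":[0,0,0.03],"turn":[0,0,0],"fingers":1},{"dp":[0,0,0],"turn":[0,0,0],"fingers":1},{"dp":[0,0,0],"turn":[0,0,0],"fingers":1}])

```text
clock: 7.23
eef_pos: [523.1, -47.6, 117.7]
tcp_rot: [3.141, -0.001, 0.242]
contact_force: [-0.5, -0.1, 4.5]
opening: -0.0
grasp_force: 2.1
```

>>> play_rows(rows=[{"dp":[0,0,0.025],"turn":[0,0,0],"fingers":1},{"dp":[0,0,0],"turn":[0,0,0],"fingers":1}])

```text
clock: 7.4
eef_pos: [523.2, -47.6, 117.4]
tcp_rot: [3.141, -0.001, 0.243]
contact_force: [-4.1, -0.1, 14.6]
opening: 0.002
grasp_force: 7.3
```

Both flaps seated. Lift, turn the tool a quarter turn and open the fingers for the lid.

>>> play_rows(rows=[{"dp":[0,0,-0.6],"turn":[0,0,0],"fingers":1},{"dp":[0,0,-1],"turn":[0,0,-1],"fingers":1},{"dp":[0,0,-1],"turn":[0,0,-1],"fingers":1},{"dp":[0,0,-1],"turn":[0,0,-1],"fingers":1},{"dp":[0,0,-1],"turn":[0,0,-1],"fingers":1}])

```text
clock: 7.82
eef_pos: [522.2, -47.4, 302.2]
tcp_rot: [3.141, -0.0, 0.667]
contact_force: [0.4, -0.2, 0.9]
opening: -0.001
grasp_force: 0.0
```

>>> play_rows(rows=[{"dp":[0,0,-1],"turn":[0,0,-1],"fingers":0},{"dp":[0,0,-0.9],"turn":[0,0,-1],"fingers":0},{"dp":[0,0,0],"turn":[0,0,-1],"fingers":0},{"dp":[0,0,0],"turn":[0,0,-1],"fingers":0},{"dp":[0,0,0],"turn":[0,0,-1],"fingers":0}])

```text
clock: 8.23
eef_pos: [522.8, -47.5, 377.1]
tcp_rot: [3.14, -0.0, 1.19]
contact_force: [-0.3, -0.2, -0.4]
opening: 0.706
grasp_force: 0.0
```

>>> play_rows(rows=[{"dp":[0,0,0],"turn":[0,0,-1],"fingers":0},{"dp":[0,0,0],"turn":[0,0,-1],"fingers":0},{"dp":[0,0,0],"turn":[0,0,-1],"fingers":0},{"dp":[0,0,0],"turn":[0,0,-1],"fingers":0},{"dp":[0,0,0],"turn":[0,0,-1],"fingers":0}])

```text
clock: 8.65
eef_pos: [522.5, -47.4, 376.1]
tcp_rot: [3.142, 0.0, 1.714]
contact_force: [-0.5, 0.0, 0.1]
opening: 1.0
grasp_force: 0.0
```

```bash
cat >> st.py <<'E'
def lidR(q): return np.array([[0,1,0],[np.sin(q),0,np.cos(q)],[np.cos(q),0,-np.sin(q)]]).T
def lidp(q,off=0): return np.array([90-(183+off)*np.cos(q),0,102+(183+off)*np.sin(q)])
E
python3 - <<'E'
from st import *
from scipy.optimize import least_squares
import cv2
p,T=st(); go(p,lidp(1.75,75),T,lidR(1.75))
f=r.grab_frame("top"); I=cv2.undistort(f["pixels"],np.eye(3),None) if 0 else f["pixels"]
cv2.imwrite("pics/t2.png",cv2.resize(I[130:310,220:420,::-1],None,fx=3,fy=3)); 
E
```

```text
t 8.65 carton p [-32.4 -47.3 376.1] tool x,y,z [[0.102, 0.995, -0.0], [0.995, -0.102, 0.0], [0.0, -0.0, -1.0]] F [-0.5  0.1  0.1] op 1.0 gf 0.0 q [-0.09  0.09  1.69 -0.    1.36 -0.24]
dp units [1.6  4.07 0.51] turn units [ 1.71 -0.09 -0.97]
```

View pics/t2.png

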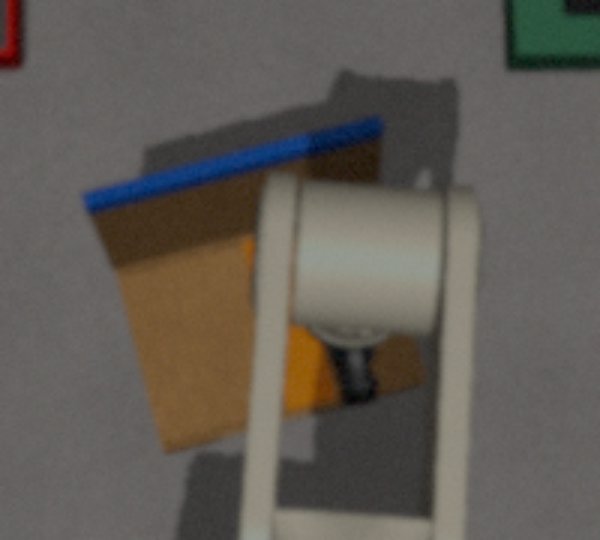

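Picture: both flaps lie flat, taped over plain, lid still leaning back with strip from (85,200) to (380,125) in the crop. Move above the strip.

>>> play_rows(rows=[{"dp":[0.3,0.8,0],"turn":[0,0,-0.97],"fingers":0},{"dp":[0.3,0.83,0],"turn":[0,0,0],"fingers":0},{"dp":[0.3,0.83,0],"turn":[0,0,0],"fingers":0},{"dp":[0.3,0.83,0],"turn":[0.8,0,0],"fingers":0},{"dp":[0,0.75,0],"turn":[0.9,0,0],"fingers":0}])

```text
clock: 9.12
eef_pos: [670.5, 36.7, 375.5]
tcp_rot: [-2.964, 0.001, 1.808]
contact_force: [2.2, -1.2, 0.1]
opening: 1.001
grasp_force: 0.0
```

```bash
python3 - <<'E'
from st import *
p,T=st(); go(p,lidp(1.75,0),T,lidR(1.75))
f=r.grab_frame("top"); print(cam("top0.npz")(W(c,[lid(1.75,131,183),lid(1.75,-131,183),lid(1.75,0,194)])))
import cv2
P=f["pixels"].astype(int); m=(P[:,:,2]>P[:,:,0]+60)&(P[:,:,2]>P[:,:,1]+40); m[:160]=0;m[205:]=0;m[:,:240]=0;m[:,360:]=0
y,x=np.nonzero(m);print(x.min(),x.max(),[ (k,y[x==k].mean().round(1),len(y[x==k])) for k in range(250,350,12) if (x==k).any()])
E
```

```text
t 9.12 carton p [131.6  -1.5 375.5] tool x,y,z [[0.007, 1.0, -0.001], [0.984, -0.007, -0.177], [-0.177, 0.001, -0.984]] F [ 1.9 -1.7  0.1] op 1.001 gf 0.0 q [ 0.07  0.44  1.24 -0.03  1.63 -0.17]
dp units [0.04 0.19 2.34] turn units [ 0.01 -0.01 -0.07]
[[247.53081    198.2282759 ]
 [346.76154397 171.91349618]
 [297.00647691 183.39626874]]
248 346 [(250, np.float64(196.5), 6), (286, np.float64(185.0), 3), (310, np.float64(180.0), 1), (346, np.float64(171.5), 4)]
```

>>> play_rows(rows=[{"dp":[0.04,0.19,0.5],"turn":[0,0,0],"fingers":0},{"dp":[0,0,0.7],"turn":[0,0,0],"fingers":0},{"dp":[0,0,0.6],"turn":[0,0,0],"fingers":0},{"dp":[0,0,0.54],"turn":[0,0,0],"fingers":0},{"dp":[0,0,0],"turn":[0,0,0],"fingers":0}])

```text
clock: 9.58
eef_pos: [658.1, 33.7, 275.1]
tcp_rot: [-2.956, -0.001, 1.808]
contact_force: [-0.7, -1.0, 0.2]
opening: 1.002
grasp_force: 0.0
```

>>> play_rows(rows=[{"dp":[0,0,0],"turn":[0,0,0],"fingers":0.6},{"dp":[0,0,0],"turn":[0,0,0],"fingers":0.7},{"dp":[0,0,0],"turn":[0,0,0],"fingers":0.75},{"dp":[0,0,0],"turn":[0,0,0],"fingers":0.8},{"dp":[0,0,0],"turn":[0,0,0],"fingers":1}], force=50)

```text
clock: 10.0
eef_pos: [661.2, 34.1, 281.5]
tcp_rot: [-2.966, 0.0, 1.81]
contact_force: [-0.1, -0.2, -0.2]
opening: 0.301
grasp_force: 0.0
```

>>> play_rows(rows=[{"dp":[0,0,0],"turn":[0,0,0],"fingers":1},{"dp":[0,0,0],"turn":[0,0,0],"fingers":1},{"dp":[0,0,0],"turn":[0,0,0],"fingers":1}])

```text
clock: 10.25
eef_pos: [661.3, 34.2, 281.2]
tcp_rot: [-2.966, 0.0, 1.811]
contact_force: [1.6, 1.0, 5.0]
opening: 0.156
grasp_force: 49.9
```

```bash
python3 -c "
from st import *
p,T=st(); go(p,lidp(1.75,0),T,lidR(1.75))"
```

```text
t 10.25 carton p [122.1  -1.8 281.2] tool x,y,z [[0.005, 1.0, -0.0], [0.985, -0.005, -0.175], [-0.175, 0.001, -0.985]] F [1.8 0.6 5. ] op 0.156 gf 49.9 q [ 0.06  0.48  1.38 -0.03  1.45 -0.17]
dp units [ 0.04  0.01 -0.02] turn units [ 0.03 -0.01 -0.05]
```

Gripped (opening ≈13 mm, 50 N). Swing the lid about its hinge.

>>> play_rows(rows=[{"dp":[0,-0.27,0.008],"turn":[-0.56,0,0],"fingers":1},{"dp":[0,-0.27,0.008],"turn":[-0.56,0,0],"fingers":1},{"dp":[0,-0.27,0.008],"turn":[-0.56,0,0],"fingers":1},{"dp":[0,0,0],"turn":[0,0,0],"fingers":1}])

```text
clock: 10.58
eef_pos: [627.7, 25.9, 283.8]
tcp_rot: [3.14, 0.001, 1.81]
contact_force: [5.1, 0.8, -5.8]
opening: 0.153
grasp_force: 52.2
```

>>> play_rows(rows=[{"dp":[0,-0.27,0.008],"turn":[-0.56,0,0],"fingers":1},{"dp":[0,-0.27,0.008],"turn":[-0.56,0,0],"fingers":1},{"dp":[0,-0.27,0.008],"turn":[-0.56,0,0],"fingers":1},{"dp":[0,-0.27,0.008],"turn":[-0.56,0,0],"fingers":1},{"dp":[0,0,0],"turn":[0,0,0],"fingers":1}])

```text
clock: 11.0
eef_pos: [586.1, 15.5, 277.8]
tcp_rot: [2.907, 0.001, 1.81]
contact_force: [7.8, -0.2, -10.8]
opening: 0.157
grasp_force: 53.8
```

```bash
python3 -c "
from st import *
p,T=st(); go(p,lidp(1.047,0),T,lidR(1.047)); print(np.arctan2(p[2]-102,90-p[0]),np.hypot(p[2]-102,90-p[0]))"
```

```text
t 11.0 carton p [ 44.6  -1.7 277.8] tool x,y,z [[0.006, 1.0, -0.001], [0.973, -0.005, 0.232], [0.232, -0.002, -0.973]] F [  7.5  -2.1 -10.8] op 0.157 gf 53.8 q [-0.01  0.16  1.85  0.07  0.91 -0.28]
dp units [ 0.04 -1.22  0.15] turn units [-2.77  0.03 -0.05]
1.3178863163875552 181.56029320032283
```

>>> play_rows(rows=[{"dp":[0,-0.25,0.015],"turn":[-0.55,0,0],"fingers":1},{"dp":[0,-0.25,0.015],"turn":[-0.55,0,0],"fingers":1},{"dp":[0,-0.25,0.015],"turn":[-0.55,0,0],"fingers":1},{"dp":[0,-0.25,0.015],"turn":[-0.55,0,0],"fingers":1},{"dp":[0,-0.23,0.015],"turn":[-0.55,0,0],"fingers":1}])

```text
clock: 11.42
eef_pos: [544.5, 5.1, 260.0]
tcp_rot: [2.619, 0.001, 1.811]
contact_force: [-11.7, 1.4, 11.8]
opening: 0.156
grasp_force: 56.3
```

>>> play_rows(rows=[{"dp":[0,0,0],"turn":[0,0,0],"fingers":1},{"dp":[0,0,0],"turn":[0,0,0],"fingers":1},{"dp":[0,0,0],"turn":[0,0,0],"fingers":1},{"dp":[0,0,0],"turn":[0,0,0],"fingers":1}])

```text
clock: 11.75
eef_pos: [544.6, 5.2, 260.0]
tcp_rot: [2.622, 0.0, 1.811]
contact_force: [-13.7, -8.7, 20.8]
opening: 0.157
grasp_force: 57.5
```

```bash
python3 - <<'E'
from st import *
import cv2
p,T=st(); go(p,lidp(1.047,0),T,lidR(1.047)); print(np.arctan2(p[2]-102,90-p[0]),np.hypot(p[2]-102,90-p[0]))
f=r.grab_frame("scene"); I=f["pixels"][:,:,::-1].copy()
S=cam(dict(f))
for q,col in((1.047,(0,255,0)),):
    for a in S(W(c,[lid(q,131,194),lid(q,-131,194),lid(q,131,0)])): cv2.circle(I,tuple(int(v) for v in a),2,col,-1)
cv2.imwrite("pics/s3.png",cv2.resize(I[90:340,170:400],None,fx=2.4,fy=2.4))
E
```

```text
t 11.75 carton p [  1.8  -1.6 260. ] tool x,y,z [[0.004, 1.0, -0.0], [0.868, -0.004, 0.497], [0.497, -0.002, -0.868]] F [-15.4  -5.1  20.8] op 0.157 gf 57.5 q [-0.09  0.02  2.14  0.33  0.52 -0.58]
dp units [ 0.04 -0.07 -0.05] turn units [-0.04  0.02 -0.03]
1.0619235451693025 180.97992878817223
```

View pics/s3.png

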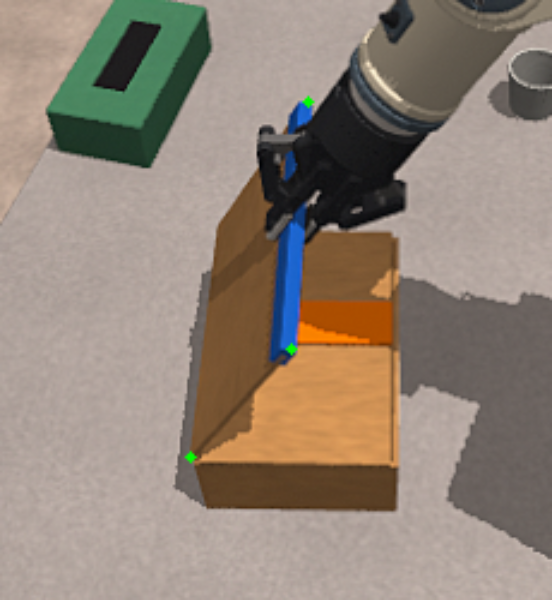

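The lid is held at about 60.5°, flaps flat beneath it, green model marks at the strip's ends. A small correction relieves the push along the lid.

>>> play_rows(rows=[{"dp":[0.0,-0.04,-0.03],"turn":[-0.03,0,0],"fingers":1},{"dp":[0,-0.02,-0.01],"turn":[0,0,0],"fingers":1},{"dp":[0,0,0],"turn":[0,0,0],"fingers":1},{"dp":[0,0,0],"turn":[0,0,0],"fingers":1},{"dp":[0,0,0],"turn":[0,0,0],"fingers":1}])

```text
clock: 12.22
eef_pos: [542.3, 4.7, 258.8]
tcp_rot: [2.62, -0.0, 1.811]
contact_force: [3.9, -4.9, -2.3]
opening: 0.154
grasp_force: 53.3
```

>>> play_rows(rows=[{"dp":[0,0,0],"turn":[0,0,0],"fingers":1},{"dp":[0,0,0],"turn":[0,0,0],"fingers":1},{"dp":[0,0,0],"turn":[0,0,0],"fingers":1},{"dp":[0,0,0],"turn":[0,0,0],"fingers":1},{"dp":[0,0,0],"turn":[0,0,0],"fingers":1}])

```text
clock: 12.63
eef_pos: [542.3, 4.7, 258.8]
tcp_rot: [2.62, -0.0, 1.811]
contact_force: [3.0, -4.9, -3.0]
opening: 0.154
grasp_force: 53.3
```

```bash
python3 - <<'E'
from st import *
p,T=st(); go(p,lidp(1.047,0),T,lidR(1.047)); print(np.arctan2(p[2]-102,90-p[0]),np.hypot(p[2]-102,90-p[0]))
E
```

```text
t 12.63 carton p [ -0.6  -1.6 258.8] tool x,y,z [[0.005, 1.0, 0.0], [0.867, -0.004, 0.499], [0.499, -0.002, -0.867]] F [ 1.7 -5.5 -3. ] op 0.154 gf 53.3 q [-0.09  0.01  2.14  0.34  0.51 -0.59]
dp units [ 0.04 -0.   -0.05] turn units [-0.02  0.02 -0.04]
1.0469622132384526 181.11120427149314
```

Steady at 1.047 rad with low force. Handing in.

```bash
python3 -c "
from rig import r
print(r.sign_off())"
```

```text
the job is handed in; nothing more can be done
None
```

The plain flap is folded flat with the taped flap flat over it, and the lid is held by its blue strip at 60° open (1.047 rad measured); the tape roll, can and tin were never approached, and the job was handed in at 12.6 s.

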